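Unbar the bead case with the blue lid

ROBOT

A 6-joint arm with a two-finger parallel gripper is mounted at the origin on the work surface. World frame = base frame: x ahead of the robot, y to its left, z up, the work surface at z = 0. Lengths are in mm, angles in rad, forces in N, time in s.
With the tool pointing down it reaches from about 350 to 925 mm from the base axis. Payload 6.4 kg.
Tool frame: the origin (TCP) lies on the centre line of the jaws, within the pads' length; the fingertips stand env.tips_ahead ahead of it and the grasp point (between the pads) lies 6 mm ahead of it (env.tips_ahead is the distance from the TCP to the fingertips, in mm); z points along the fingers, x is the direction in which the jaws open and shut, and the axes are right-handed (so a half turn about z gives the same grasp; the last joint's range is limited). The gripper opens to 94 mm and grips with 3 to 60 N. Pads are 16 mm wide; open, the fingers measure 119 mm over their backs; the gripper's body (75 mm by 177 mm) begins 78 mm behind the grasp point.
Start: joints at [1.169, 0.245, 1.558, -0, 1.339, -0.174], TCP at [146.789, 633.22, 230.455] pointing down, gripper open.
Joint ranges: [-3.13, 3.13], [-1.02, 2.26], [0.13, 2.54], [-0.95, 4.09], [0.21, 2.88], [-2.74, 2.74]. Speed limits (rad/s): [2.57, 2.57, 3.14, 3.14, 3.14, 3.14].

INTERFACE

Orientations are given as a rotation vector (axis times angle).
In Python, from workcell import env gives the robot as it stands.
- The arm moves only by the tool apply_moves, never from a script. Its argument "motion" is a list of rows, each an object of numbers: "x", "y", "z": the shift along the tool's x, y, z scaled (see below); "spin": the turn about the tool's z scaled (see below); "claw": the gripper's target within -1 to 1 (fully open at 1, half-way at 0, shut at -1). In form: [{"x": .., "y": .., "z": .., "spin": .., "claw": ..}, ...]. A call has 1 to 5 rows; each row is the pose to reach, as a shift and turn from the pose commanded when the call began, along the tool's axes at that moment; what a row does not reach only later rows make up. The controller multiplies each number of a shift by 0.1 m and each number of a turn by 60 degrees. A row lasts 1/12 s, in which the tool goes at most 41.7 mm and 7.16 degrees, less where a joint would pass 70% of its speed; a pose out of reach is approached as far as the arm can. A call with a number of a shift or a turn outside -1 to 1 is refused whole. A call with a gripper value outside its range is refused whole. The fingers move at their own pace and stop on an object; the grip force is fixed at half the most. Time passes only in rows, so rows that repeat a pose let the fingers close. It gives the time, the measured TCP pose, the force and the opening at its end, in the units of the state.
- env.sense(): the state, without advancing time (a new reading comes with each control period).
- env.grab_frame(name): name is "scene" or "top" or "wrist"; returns (picture, depth): 420x560x3 uint8, red, green, blue; 420x560 float32, mm along the optical axis (not along the pixel's ray), 0 where there is no reading.
- env.camera_info(name): a dict with "mtx" (3x3 intrinsics, pixels), "world_to_cam" (4x4, takes a point from world to camera coordinates); the wrist camera has in their place "mount" (4x4, takes a point from camera to tool coordinates, whose origin is the TCP and whose axes are the tool frame's). Camera axes: x right, y up, looking along -z (the intrinsics and any distortion apply to the point x, -y, -z); pixel columns grow to the right and rows downward; lengths in mm; the calibration is good to about 2 mm. A picture is of the moment at which its call begins: read the wrist's pose just before it. camera_info takes no time and is no camera call.
- env.sign_off(): hands the job in, once; it reports no verdict.
The state is a dict: "t": time; "qpos": joint angles; "qd": joint speeds; "tau": joint torques, N m; "eef_pos": TCP position; "tool_rot": TCP orientation; "ft_force": force on the tool from outside, world axes, zero at the start; "torque": the same for the moment, N m; "grip_width": finger opening in mm.
Only numpy, scipy, OpenCV 4.12 (cv2) and the standard library are available. Lean on these libraries where they do the work, as an engineer would, in place of code of your own. Each camera call takes 0.05 s, during which the arm holds its last target.

TASK

Unlock the blue-lidded bead case: lift its wooden lock bar (blue ends) straight up, level, out of the two U brackets so that both ends come clear together. Then lay the bar flat inside the white tray and let go of it without dropping it. Leave the bar of the yellow-lidded case in its brackets.

Things in the scene. Friction and masses are not known exactly. Their poses are not given: they have to be found in the camera images.
- bar_blue: The lock bar to move: wooden, 240 long x 22 wide x 30 high, about 0.11 kg, last 20 mm at each end painted blue. Origin at its centre; x along its length, y across its 22 width, z up through its 30 height. Starts loose in the blue-lidded case's brackets, along the case's x, centred within 10; free to grip across its width at the middle.
- case_blue: Blue-lidded clear bead case, fixed, 160 x 100 (long along x), lid top 50 above the table, two lid ribs at x +-55 up to 57. At x = +-90 an aluminium U bracket (12 thick, open on top): seat at 60, slot 30 wide, walls 6 thick rising to 80. The seated bar's centre is at 75; its underside clears above 80. Origin: centre of the underside, on the table, z up.
- tray: White open tray, fixed to the table, outside 318 x 138 (long along x), walls 4 thick and 14 high above the table, floor 4 thick: inside 310 x 130, 10 deep. Origin: centre of the underside, on the table, z up. A bar lying upright in it has its centre 19 above the table.
- bar_yellow: The other lock bar, to be left alone: wooden, 240 long x 22 wide x 30 high, about 0.11 kg, last 20 mm at each end painted yellow. Origin at its centre; x along its length, y across its 22 width, z up through its 30 height. Lies in the same kind of brackets on an identical case with a yellow lid.
Mind the look-alikes: they are no part of the job. What is shaped like the bar_blue but pink, purple or red is not meant.

How it is judged:
By the outcome, as a careful person would: the job done as asked, in the order asked, and still so for the second after the job is handed in, with the robot touching nothing.
It also fails if it takes over 45 s, if anything falls off the work surface, if the arm or the gripper's body presses on something with over 40 N, if the wrist force passes 120 N, or if a joint passes its speed limit or range.

## Working session

There is one attempt and no reset: what is moved stays moved. The work goes in short steps, Python scripts to look and compute and a tool call to move; the robot and the scene stay as the last step left them, time stands still between calls to the robot, and variables do not carry over. Pictures are saved under pics/ and viewed, and the job is handed in when it is done.

Besides the shell and the picture viewer there is one more tool, called after "Emit:" as name(argument=value, ...), one argument or row to a line, values as JSON. apply_moves: Moves the arm, as the interface text tells. Shifts and turns lie within -1 to 1; 1 stands for 0.1 m of shift or 60 degrees of turn. Its arguments: {"type":"object","properties":{"motion":{"type":"array","items":{"type":"object","properties":{"x":{"type":"number","minimum":-1,"maximum":1},"y":{"type":"number","minimum":-1,"maximum":1},"z":{"type":"number","minimum":-1,"maximum":1},"spin":{"type":"number","minimum":-1,"maximum":1},"claw":{"type":"number"}}}}},"required":["motion"]}

```bash
mkdir -p pics; cat > h.py <<'E'
import numpy as np,cv2
from workcell import env
def px2w(name,u,v,d):
    c=env.camera_info(name);K=np.array(c["mtx"]);
    x=(u-K[0,2])/K[0,0]*d; y=(v-K[1,2])/K[1,1]*d
    p=np.stack([x,-y,-d,np.ones_like(d)],-1)
    return (p@np.linalg.inv(np.array(c["world_to_cam"])).T)[...,:3]
def cloud(name,dep):
    v,u=np.mgrid[0:dep.shape[0],0:dep.shape[1]].astype(float)
    return px2w(name,u,v,dep.astype(float))
E
python3 - <<'E'
from h import *
s=env.sense();print(s,env.tips_ahead)
for n in("top","scene"):
    p,d=env.grab_frame(n);np.savez(n+".npz",p=p,d=d);cv2.imwrite(f"pics/{n}1.png",p[...,::-1]);print(env.camera_info(n))
E
```

```text
{'t': 0.0, 'qpos': array([ 1.16887455e+00,  2.45788896e-01,  1.55898427e+00,  1.89844031e-06,
        1.33871033e+00, -1.74085716e-01]), 'qd': array([-0.00110317,  0.00066186,  0.00039239,  0.00016674, -0.00030253,
        0.00019798]), 'tau': array([ 1.58535862e-03, -4.15830874e+01, -3.14604485e+01,  6.85845455e-02,
        3.32562660e-02, -1.46704574e-04]), 'eef_pos': array([146.58294117, 632.69463233, 229.37741911]), 'tool_rot': array([ 2.45885264,  1.95396613, -0.00261087]), 'ft_force': array([-0.23232632,  0.25969653, -0.50190952]), 'torque': array([ 0.05510444, -0.00063972, -0.00116917]), 'grip_width': 93.97226395591255} 25.0
{'mtx': array([[493.27699594,   0.        , 278.93109252],
       [  0.        , 493.27699594, 205.71313253],
       [  0.        ,   0.        ,   1.        ]]), 'world_to_cam': array([[ 1.18633779e-02, -9.99737563e-01, -1.95975618e-02,
         4.04028122e+01],
       [ 9.85099995e-01,  8.32230720e-03,  1.71781081e-01,
        -4.28408817e+02],
       [-1.71572903e-01, -2.13434619e-02,  9.84940199e-01,
        -1.34263776e+03],
       [ 0.00000000e+00,  0.00000000e+00,  0.00000000e+00,
         1.00000000e+00]])}
{'mtx': array([[508.08282996,   0.        , 274.19400843],
       [  0.        , 508.08282996, 204.76737193],
       [  0.        ,   0.        ,   1.        ]]), 'world_to_cam': array([[ 5.44518174e-02,  9.98342710e-01,  1.86234477e-02,
        -3.45703189e+01],
       [-6.13140889e-01,  1.87097385e-02,  7.89751984e-01,
         1.90646769e+02],
       [ 7.88094696e-01, -5.44222281e-02,  6.13143516e-01,
        -1.61461160e+03],
       [ 0.00000000e+00,  0.00000000e+00,  0.00000000e+00,
         1.00000000e+00]])}
```

View pics/top1.png

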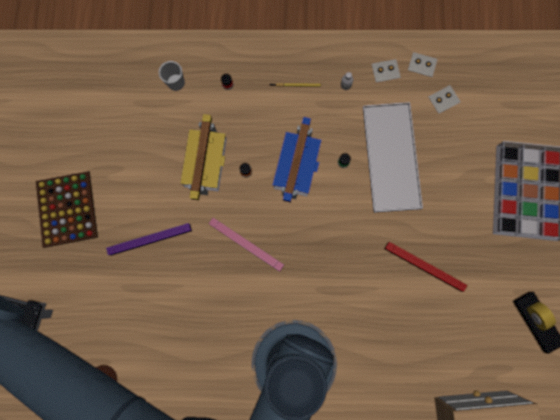

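View pics/scene1.png

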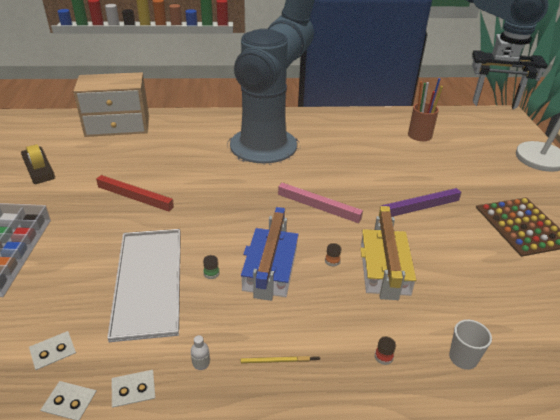

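Top view: the blue-lidded case with its blue-ended bar runs from (305,121) to (288,198), and the white tray is centred at about (392,157). Bar-shaped candidates are yellow at (201,157), purple at (149,240), pink at (246,244), red at (425,267) and the wooden bar with blue ends at (298,160). Only the last sits in brackets on a blue lid. Next I'll confirm it in a crop and measure.

```bash
python3 - <<'E'
from h import *
for n in("top","scene"):
    z=np.load(n+".npz");p,d=z["p"],z["d"];W=cloud(n,d)
    if n=="top":
        c=p[95:220,260:430];cv2.imwrite("pics/crop1.png",cv2.resize(c[...,::-1],None,fx=4,fy=4,interpolation=cv2.INTER_CUBIC))
    hsv=cv2.cvtColor(p,cv2.COLOR_RGB2HSV)
    print(n,"table z",np.median(W[...,2][(abs(W[...,0]-500)<150)&(abs(W[...,1])<400)&(d>0)]))
    R=(W[...,0]>380)&(W[...,0]<700)&(abs(W[...,1]+20)<90)&(d>0)
    m=(R&(W[...,2]>83)&(W[...,2]<97)).astype(np.uint8)
    k,l,st,ce=cv2.connectedComponentsWithStats(m);i=1+np.argmax(st[1:,4]);mm=l==i
    P=W[mm];print("bar top n",len(P),"z",np.percentile(P[:,2],[5,50,95]))
    r=cv2.minAreaRect(P[:,:2].astype(np.float32));print("bar rect",r,"ang")
    c,u=P[:,:2].mean(0),np.linalg.svd(P[:,:2]-P[:,:2].mean(0),full_matrices=0)[2][0];print(c,np.degrees(np.arctan2(u[1],u[0])),"z ends slope")
    a=(P[:,:2]-c)@u;print(np.polyfit(a,P[:,2],1),a.min(),a.max())
    # tray
    R=(W[...,0]>350)&(W[...,0]<750)&(W[...,1]<-120)&(W[...,1]>-400)&(d>0)&(hsv[...,1]<50)&(hsv[...,2]>110)&(W[...,2]<30)
    k,l,st,ce=cv2.connectedComponentsWithStats(R.astype(np.uint8));i=1+np.argmax(st[1:,4]);P=W[l==i]
    print("tray",cv2.minAreaRect(P[:,:2].astype(np.float32)),np.percentile(P[:,2],[5,50,95]))
    # lid
    R=(W[...,0]>380)&(W[...,0]<700)&(abs(W[...,1]+20)<110)&(d>0)&(hsv[...,0]>105)&(hsv[...,0]<130)&(hsv[...,1]>120)&(W[...,2]>40)&(W[...,2]<62)
    P=W[R];print("lid",cv2.minAreaRect(P[:,:2].astype(np.float32)))
E
```

```text
top table z 2.026792943171131
bar top n 689 z [85.76636358 90.26982643 94.78071564]
bar rect ((552.4569702148438, -1.9112358093261719), (22.366992950439453, 240.55979919433594), 76.79489135742188) ang
[550.46425268  -1.47357893] 166.82639699033393 z ends slope
[4.09526495e-04 9.01608568e+01] -122.320409664091 118.24338479589969
tray ((581.7909545898438, -281.1343078613281), (318.7156982421875, 145.18743896484375), 4.472315311431885) [-0.53870394  4.72453538 13.04337258]
lid ((540.787841796875, -5.865577697753906), (108.03062438964844, 187.2605743408203), 77.1537857055664)
scene table z 2.7019814489608507
bar top n 794 z [87.35724079 90.79225076 93.22640374]
bar rect ((554.635498046875, -3.7900238037109375), (22.65626335144043, 242.45309448242188), 76.82699584960938) ang
[567.26317002  -6.10762886] -13.205597739074202 z ends slope
[-3.27723036e-03  9.06049673e+01] -134.0493218680317 108.40864115141497
tray ((583.164794921875, -281.68280029296875), (323.4203796386719, 142.56398010253906), 4.5490593910217285) [ 2.80460825  5.57378871 14.66744056]
lid ((553.7837524414062, -9.472442626953125), (109.87840270996094, 160.02023315429688), 76.99481964111328)
```

View pics/crop1.png

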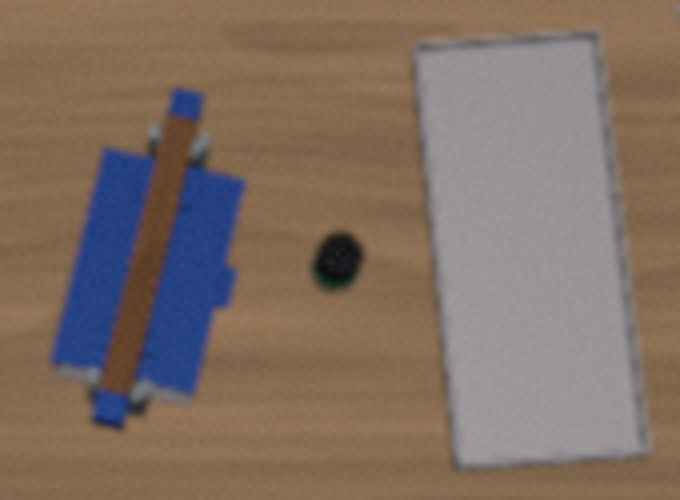

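The crop confirms the target: wooden bar, blue ends, on the blue lid, seated in U brackets. Both cameras agree on these measurements:

| Item | Centre (mm) | Long-axis angle | Other check |
|---|---|---|---|
| Bar | ≈ (553.5, -3) | -13.2° | top at 90 |
| Tray | ≈ (582.5, -281.4) | +4.5° | – |

The tool x axis is already at 76.9°, across the bar. I'll approach at height.

Emit:
apply_moves(
  motion=[
    {"x": -1, "y": 1, "z": 0, "spin": 0, "claw": 1},
    {"x": -1, "y": 1, "z": 0, "spin": 0, "claw": 1},
    {"x": -1, "y": 1, "z": 0, "spin": 0, "claw": 1},
    {"x": -1, "y": 1, "z": 0, "spin": 0, "claw": 1},
  ],
)

```text
t: 0.43
eef_pos: [222.9, 509.9, 229.6]
tool_rot: [2.46, 1.951, -0.003]
ft_force: [0.9, 0.7, -0.6]
grip_width: 93.9
```

Emit:
apply_moves(
  motion=[
    {"x": -1, "y": 1, "z": 0, "spin": 0, "claw": 1},
    {"x": -1, "y": 1, "z": 0, "spin": 0, "claw": 1},
    {"x": -1, "y": 1, "z": 0, "spin": 0, "claw": 1},
    {"x": -1, "y": 1, "z": 0, "spin": 0, "claw": 1},
  ],
)

```text
t: 0.77
eef_pos: [297.8, 390.0, 230.0]
tool_rot: [2.461, 1.95, -0.001]
ft_force: [0.1, 1.3, 0.4]
grip_width: 94.1
```

Emit:
apply_moves(
  motion=[
    {"x": -1, "y": 1, "z": 0, "spin": 0, "claw": 1},
    {"x": -1, "y": 1, "z": 0, "spin": 0, "claw": 1},
    {"x": -1, "y": 1, "z": 0, "spin": 0, "claw": 1},
    {"x": -1, "y": 1, "z": 0, "spin": 0, "claw": 1},
  ],
)

```text
t: 1.1
eef_pos: [372.8, 270.0, 230.2]
tool_rot: [2.462, 1.95, -0.001]
ft_force: [0.2, 1.1, 0.3]
grip_width: 94.1
```

Emit:
apply_moves(
  motion=[
    {"x": -1, "y": 1, "z": 0, "spin": 0, "claw": 1},
    {"x": -1, "y": 1, "z": 0, "spin": 0, "claw": 1},
    {"x": -1, "y": 1, "z": 0, "spin": 0, "claw": 1},
    {"x": -1, "y": 1, "z": 0, "spin": 0, "claw": 1},
  ],
)

```text
t: 1.43
eef_pos: [447.7, 149.7, 230.3]
tool_rot: [2.462, 1.949, -0.001]
ft_force: [-0.4, -0.5, -0.3]
grip_width: 94.2
```

Emit:
apply_moves(
  motion=[
    {"x": -1, "y": 1, "z": 0, "spin": 0, "claw": 1},
    {"x": -1, "y": 1, "z": 0, "spin": 0, "claw": 1},
    {"x": -1, "y": 1, "z": 0, "spin": 0, "claw": 1},
    {"x": -1, "y": 1, "z": 0, "spin": 0, "claw": 1},
  ],
)

```text
t: 1.77
eef_pos: [522.5, 29.4, 230.2]
tool_rot: [2.462, 1.95, -0.001]
ft_force: [0.3, 0.0, -0.6]
grip_width: 94.0
```

Emit:
apply_moves(
  motion=[
    {"x": -0.24, "y": 0.36, "z": 0, "spin": 0, "claw": 1},
    {"x": -0.24, "y": 0.36, "z": 0, "spin": 0, "claw": 1},
    {"x": -0.24, "y": 0.36, "z": 0, "spin": 0, "claw": 1},
    {"x": -0.24, "y": 0.36, "z": 0, "spin": 0, "claw": 1},
  ],
)

```text
t: 2.1
eef_pos: [550.0, 2.4, 229.9]
tool_rot: [-2.458, -1.954, 0.001]
ft_force: [-0.1, 0.6, 0.5]
grip_width: 93.8
```

```bash
cat >> h.py <<'E'
from scipy.spatial.transform import Rotation as Ro
def wcloud(d,s):
    c=env.camera_info("wrist");K=np.array(c["mtx"]);v,u=np.mgrid[0:d.shape[0],0:d.shape[1]].astype(float);d=d.astype(float)
    p=np.stack([(u-K[0,2])/K[0,0]*d,-(v-K[1,2])/K[1,1]*d,-d,np.ones_like(d)],-1)
    t=(p@np.array(c["mount"]).T)[...,:3]
    return t, t@Ro.from_rotvec(s["tool_rot"]).as_matrix().T+s["eef_pos"]
E
python3 - <<'E'
from h import *
s=env.sense();p,d=env.grab_frame("wrist");cv2.imwrite("pics/w1.png",p[...,::-1])
print(s["eef_pos"],s["tool_rot"],env.camera_info("wrist"))
T,W=wcloud(d,s);np.savez("w1.npz",p=p,d=d,T=T,W=W)
m=((d>0)&(W[...,2]>82)&(W[...,2]<98)&(abs(W[...,0]-553)<150)&(abs(W[...,1]+3)<80)).astype(np.uint8)
k,l,st,ce=cv2.connectedComponentsWithStats(m);i=1+np.argmax(st[1:,4]);P=W[l==i];Q=T[l==i]
print(len(P),np.percentile(P[:,2],[5,50,95]),cv2.minAreaRect(P[:,:2].astype(np.float32)),cv2.minAreaRect(Q[:,:2].astype(np.float32)))
E
```

```text
[549.96438073   2.37126674 229.90327329] [-2.45831502e+00 -1.95382365e+00  1.12991909e-03] {'mtx': array([[363.37339019,   0.        , 284.32525646],
       [  0.        , 363.37339019, 210.69164265],
       [  0.        ,   0.        ,   1.        ]]), 'mount': array([[ 9.99998650e-01,  1.61591969e-03, -2.98563117e-04,
        -1.06460690e-01],
       [ 1.47620580e-03, -9.63199347e-01, -2.68784000e-01,
        -7.78860385e+01],
       [-7.21909158e-04,  2.68783197e-01, -9.63200432e-01,
        -1.53450954e+02],
       [ 0.00000000e+00,  0.00000000e+00,  0.00000000e+00,
         1.00000000e+00]])}
7281 [87.95615323 89.11941603 90.29077542] ((552.7259521484375, -3.233448028564453), (22.033390045166016, 238.91371154785156), 76.79143524169922) ((-4.881535530090332, 4.1759796142578125), (22.03347396850586, 238.91250610351562), 0.16264188289642334)
```

View pics/w1.png

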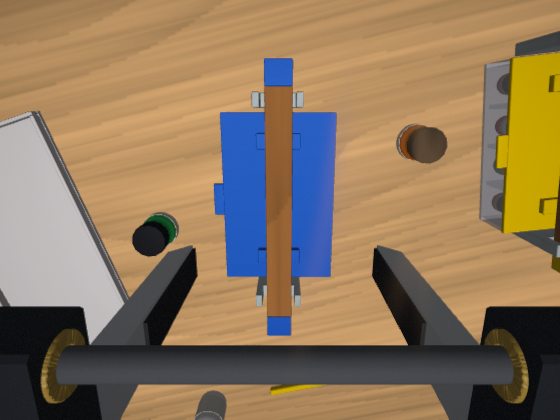

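Wrist view: the blue bar is vertical at column ~279, ends at rows 60 and 334, and seated in both brackets. It measures 239 x 22 mm at (552.7, -3.2), which matches the other cameras. I'll descend to TCP z ≈ 84, which leaves the tips about 9 mm above the lid.

Emit:
apply_moves(
  motion=[
    {"x": -0.05, "y": 0.04, "z": 0.3, "spin": 0, "claw": 1},
    {"x": -0.05, "y": 0.04, "z": 0.6, "spin": 0, "claw": 1},
    {"x": -0.05, "y": 0.04, "z": 0.9, "spin": 0, "claw": 1},
    {"x": -0.05, "y": 0.04, "z": 0.9, "spin": 0, "claw": 1},
    {"x": -0.05, "y": 0.04, "z": 0.9, "spin": 0, "claw": 1},
  ],
)

```text
t: 2.57
eef_pos: [551.8, -2.7, 139.5]
tool_rot: [-2.456, -1.955, 0.003]
ft_force: [0.0, -0.6, 0.4]
grip_width: 94.3
```

```bash
python3 - <<'E'
from h import *
s=env.sense();p,d=env.grab_frame("wrist");cv2.imwrite("pics/w2.png",p[...,::-1])
print(s["eef_pos"],s["tool_rot"],s["ft_force"])
T,W=wcloud(d,s)
m=((d>0)&(W[...,2]>80)&(W[...,2]<98)&(abs(W[...,0]-553)<150)&(abs(W[...,1]+3)<80)).astype(np.uint8)
k,l,st,ce=cv2.connectedComponentsWithStats(m);i=1+np.argmax(st[1:,4]);Q=T[l==i]
print(len(Q),cv2.minAreaRect(Q[:,:2].astype(np.float32)))
E
```

```text
[551.76535437  -2.6947078  139.52051091] [-2.4558443  -1.95467963  0.00338139] [ 0.04660221 -0.55790293  0.39595037]
12076 ((-0.2787485122680664, -24.46576690673828), (22.09645652770996, 188.03988647460938), 0.24522686004638672)
```

View pics/w2.png

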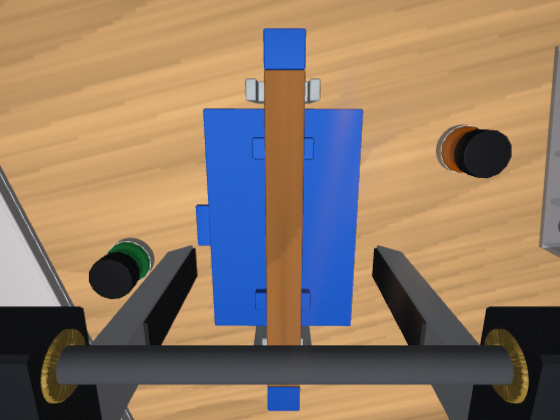

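Laterally centred to 0.3 mm, and the far end at tool y ≈ -118.5 puts the bar centre within about 1 mm. I'll finish the descent and close.

Emit:
apply_moves(
  motion=[
    {"x": 0, "y": 0.01, "z": 0.2, "spin": 0, "claw": 1},
    {"x": 0, "y": 0.01, "z": 0.4, "spin": 0, "claw": 1},
    {"x": 0, "y": 0.01, "z": 0.55, "spin": 0, "claw": 1},
    {"x": 0, "y": 0.01, "z": 0.55, "spin": 0, "claw": 1},
    {"x": 0, "y": 0.01, "z": 0.55, "spin": 0, "claw": 1},
  ],
)

```text
t: 3.03
eef_pos: [555.3, -4.2, 87.3]
tool_rot: [2.458, 1.954, 0.002]
ft_force: [-0.2, -0.0, 1.2]
grip_width: 93.9
```

Emit:
apply_moves(
  motion=[
    {"x": 0, "y": 0, "z": 0, "spin": 0, "claw": -1},
    {"x": 0, "y": 0, "z": 0, "spin": 0, "claw": -1},
    {"x": 0, "y": 0, "z": 0, "spin": 0, "claw": -1},
    {"x": 0, "y": 0, "z": 0, "spin": 0, "claw": -1},
    {"x": 0, "y": 0, "z": 0, "spin": 0, "claw": -1},
  ],
)

```text
t: 3.45
eef_pos: [554.7, -4.4, 86.1]
tool_rot: [2.459, 1.954, 0.001]
ft_force: [-0.5, 0.4, -0.3]
grip_width: 64.2
```

Emit:
apply_moves(
  motion=[
    {"x": 0, "y": 0, "z": 0, "spin": 0, "claw": -1},
    {"x": 0, "y": 0, "z": 0, "spin": 0, "claw": -1},
    {"x": 0, "y": 0, "z": 0, "spin": 0, "claw": -1},
    {"x": 0, "y": 0, "z": 0, "spin": 0, "claw": -1},
    {"x": 0, "y": 0, "z": 0, "spin": 0, "claw": -1},
  ],
)

```text
t: 3.87
eef_pos: [554.3, -4.3, 85.4]
tool_rot: [-2.459, -1.955, 0.0]
ft_force: [0.6, 0.1, -0.2]
grip_width: 30.8
```

Emit:
apply_moves(
  motion=[
    {"x": 0, "y": 0, "z": 0, "spin": 0, "claw": -1},
    {"x": 0, "y": 0, "z": 0, "spin": 0, "claw": -1},
    {"x": 0, "y": 0, "z": 0, "spin": 0, "claw": -1},
    {"x": 0, "y": 0, "z": 0, "spin": 0, "claw": -1},
    {"x": 0, "y": 0, "z": 0, "spin": 0, "claw": -1},
  ],
)

```text
t: 4.28
eef_pos: [554.3, -4.3, 85.4]
tool_rot: [-2.459, -1.955, 0.0]
ft_force: [0.7, 0.4, -0.0]
grip_width: 21.7
```

Emit:
apply_moves(
  motion=[
    {"x": 0, "y": 0, "z": 0, "spin": 0, "claw": -1},
    {"x": 0, "y": 0, "z": 0, "spin": 0, "claw": -1},
    {"x": 0, "y": 0, "z": 0, "spin": 0, "claw": -1},
  ],
)

```text
t: 4.53
eef_pos: [554.3, -4.3, 85.4]
tool_rot: [-2.459, -1.955, 0.0]
ft_force: [-0.7, -0.1, -0.5]
grip_width: 21.7
```

Gripped at 21.7 mm, which matches the 22 mm bar. I'll lift slowly and straight up, first by 10 mm and then to 40 mm.

Emit:
apply_moves(
  motion=[
    {"x": 0, "y": 0, "z": -0.02, "spin": 0, "claw": -1},
    {"x": 0, "y": 0, "z": -0.05, "spin": 0, "claw": -1},
    {"x": 0, "y": 0, "z": -0.08, "spin": 0, "claw": -1},
    {"x": 0, "y": 0, "z": -0.1, "spin": 0, "claw": -1},
    {"x": 0, "y": 0, "z": -0.1, "spin": 0, "claw": -1},
  ],
)

```text
t: 4.95
eef_pos: [554.8, -4.4, 96.3]
tool_rot: [2.459, 1.954, 0.001]
ft_force: [0.5, -0.0, -0.8]
grip_width: 21.8
```

```bash
cat > lv.py <<'E'
from h import *
import sys
s=env.sense();p,d=env.grab_frame("wrist");cv2.imwrite(sys.argv[1],p[...,::-1])
T,W=wcloud(d,s);print(s["t"],s["eef_pos"],s["tool_rot"],s["ft_force"],s["torque"],s["grip_width"])
# bar points in tool frame: z around top of bar
m=((d>0)&(abs(T[...,0])<9)&(T[...,1]>-130)&(T[...,1]<-25)&(T[...,2]>-30)&(T[...,2]<12))
Q=T[m];print(len(Q),"top z(tool) vs y:",np.polyfit(Q[:,1],Q[:,2],1),"far end",Q[:,1].min())
print(np.polyfit(Q[:,1],Q[:,0],1), "world z",[np.median(W[m][abs(Q[:,1]-y)<8,2]) for y in(-110,-80,-50)])
E
python3 lv.py pics/w3.png
```

```text
4.95 [554.84766244  -4.38361307  96.26497988] [2.45859527e+00 1.95396858e+00 1.34966592e-03] [ 0.48679327 -0.03649184 -0.80275918] [-0.01148897 -0.05623658  0.03292684] 21.80426884559007
10611 top z(tool) vs y: [ 1.17115375e-04 -3.76350088e+00] far end -116.98782587737263
[ 5.25490614e-05 -2.39300363e-03] world z [np.float64(99.9103958369326), np.float64(99.93131489079943), np.float64(99.96015078713249)]
```

View pics/w3.png

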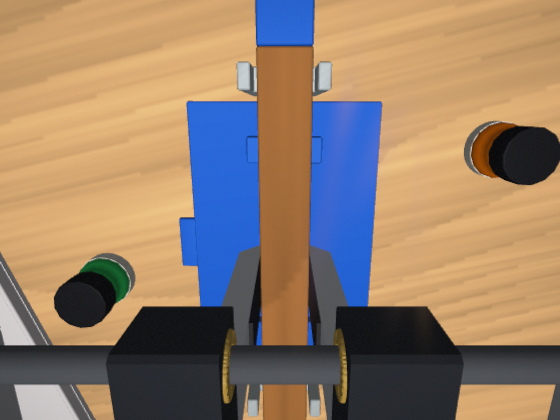

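The bar rises level: its top is at 99.9 mm all along, with slope ~1e-4. I'll continue straight up.

Emit:
apply_moves(
  motion=[
    {"x": 0, "y": 0, "z": -0.05, "spin": 0, "claw": -1},
    {"x": 0, "y": 0, "z": -0.12, "spin": 0, "claw": -1},
    {"x": 0, "y": 0, "z": -0.2, "spin": 0, "claw": -1},
    {"x": 0, "y": 0, "z": -0.28, "spin": 0, "claw": -1},
    {"x": 0, "y": 0, "z": -0.35, "spin": 0, "claw": -1},
  ],
)

```text
t: 5.42
eef_pos: [554.8, -4.4, 131.9]
tool_rot: [2.459, 1.954, 0.001]
ft_force: [-0.3, 0.6, -1.8]
grip_width: 22.1
```

Emit:
apply_moves(
  motion=[
    {"x": 0, "y": 0, "z": -0.1, "spin": 0, "claw": -1},
    {"x": 0, "y": 0, "z": -0.2, "spin": 0, "claw": -1},
    {"x": 0, "y": 0, "z": -0.28, "spin": 0, "claw": -1},
    {"x": 0, "y": 0, "z": -0.3, "spin": 0, "claw": -1},
    {"x": 0, "y": 0, "z": -0.3, "spin": 0, "claw": -1},
  ],
)

```text
t: 5.83
eef_pos: [554.9, -4.4, 161.6]
tool_rot: [2.458, 1.954, 0.002]
ft_force: [0.7, 0.4, -0.9]
grip_width: 21.7
```

```bash
python3 lv.py pics/w4.png
```

```text
5.8333 [554.91332623  -4.41369874 161.6077383 ] [2.45834752e+00 1.95365111e+00 1.90317022e-03] [ 0.70812316  0.38962404 -0.93107462] [-0.0204186   0.02705457  0.01737205] 21.748958967196586
10610 top z(tool) vs y: [-1.73836831e-04 -3.78499955e+00] far end -116.98233990070989
[8.34167763e-05 9.65554935e-03] world z [np.float64(165.18040257354755), np.float64(165.20177518977763), np.float64(165.3034618666812)]
```

Bar clear of the brackets and level. Next I'll carry it over the tray, about (-264, +90) mm in tool axes, then spin -17.6°.

Emit:
apply_moves(
  motion=[
    {"x": -0.12, "y": 0.04, "z": 0, "spin": 0, "claw": -1},
    {"x": -0.36, "y": 0.12, "z": 0, "spin": 0, "claw": -1},
    {"x": -0.6, "y": 0.2, "z": 0, "spin": 0, "claw": -1},
    {"x": -0.8, "y": 0.27, "z": 0, "spin": 0, "claw": -1},
    {"x": -0.9, "y": 0.3, "z": 0, "spin": 0, "claw": -1},
  ],
)

```text
t: 6.3
eef_pos: [563.1, -101.5, 159.8]
tool_rot: [-2.461, -1.952, 0.001]
ft_force: [-0.4, -0.2, -0.9]
grip_width: 21.9
```

Emit:
apply_moves(
  motion=[
    {"x": -0.12, "y": 0.04, "z": 0, "spin": 0, "claw": -1},
    {"x": -0.36, "y": 0.12, "z": 0, "spin": 0, "claw": -1},
    {"x": -0.6, "y": 0.2, "z": 0, "spin": 0, "claw": -1},
    {"x": -0.8, "y": 0.27, "z": 0, "spin": 0, "claw": -1},
    {"x": -0.9, "y": 0.3, "z": 0, "spin": 0, "claw": -1},
  ],
)

```text
t: 6.72
eef_pos: [572.1, -195.3, 160.2]
tool_rot: [2.461, 1.953, -0.0]
ft_force: [0.2, -0.1, -1.2]
grip_width: 21.3
```

Emit:
apply_moves(
  motion=[
    {"x": -0.12, "y": 0.04, "z": 0, "spin": -0.03, "claw": -1},
    {"x": -0.36, "y": 0.12, "z": 0, "spin": -0.1, "claw": -1},
    {"x": -0.6, "y": 0.2, "z": 0, "spin": -0.18, "claw": -1},
    {"x": -0.78, "y": 0.27, "z": 0, "spin": -0.25, "claw": -1},
    {"x": -0.85, "y": 0.3, "z": 0, "spin": -0.294, "claw": -1},
  ],
)

```text
t: 7.13
eef_pos: [582.1, -284.7, 160.2]
tool_rot: [2.128, 2.311, -0.0]
ft_force: [0.1, 0.4, -0.6]
grip_width: 21.8
```

Emit:
apply_moves(
  motion=[
    {"x": 0, "y": 0, "z": 0, "spin": 0, "claw": -1},
    {"x": 0, "y": 0, "z": 0, "spin": 0, "claw": -1},
    {"x": 0, "y": 0, "z": 0, "spin": 0, "claw": -1},
  ],
)

```text
t: 7.38
eef_pos: [582.0, -281.7, 160.1]
tool_rot: [-2.13, -2.308, -0.0]
ft_force: [-0.6, 0.1, -1.1]
grip_width: 22.0
```

```bash
python3 lv.py pics/w5.png; python3 - <<'E'
from h import *
p,d=env.grab_frame("top");cv2.imwrite("pics/t2.png",cv2.resize(p[60:270,230:510,::-1],None,fx=2.8,fy=2.8));
p,d=env.grab_frame("scene");cv2.imwrite("pics/s2.png",p[...,::-1])
E
```

```text
7.3833 [ 582.03318513 -281.67486416  160.09251565] [-2.13024182e+00 -2.30761204e+00 -3.18357697e-04] [-0.59202339  0.1425994  -1.08230841] [ 0.00464526 -0.04413204 -0.03228686] 22.005592828138113
10586 top z(tool) vs y: [-4.54993091e-04 -3.78475448e+00] far end -117.07054452722595
[-0.00033307 -0.02408523] world z [np.float64(163.91475804155422), np.float64(163.9162890601187), np.float64(163.89836325600874)]
```

View pics/w5.png

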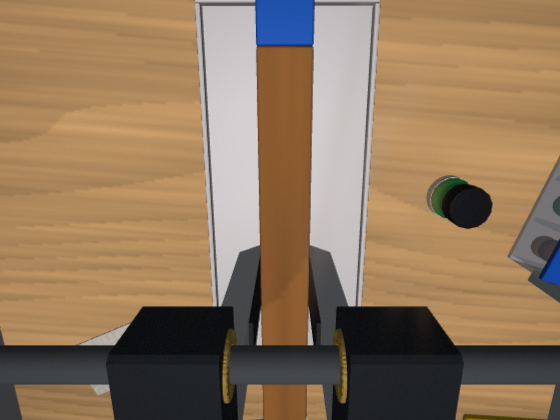

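View pics/s2.png

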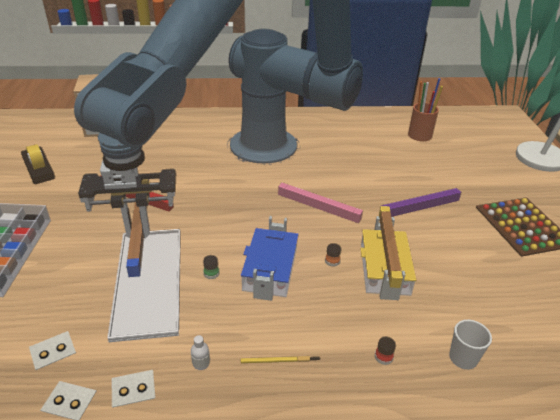

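The bar hangs level, aligned in the tray outline and centred, with the tray walls at columns ~200 and ~375 on either side. The yellow bar is still in its brackets. I'll lower it; touchdown should be at TCP z ≈ 29.5–30.

Emit:
apply_moves(
  motion=[
    {"x": 0, "y": 0, "z": 0.12, "spin": 0, "claw": -1},
    {"x": 0, "y": 0, "z": 0.34, "spin": 0, "claw": -1},
    {"x": 0, "y": 0, "z": 0.57, "spin": 0, "claw": -1},
    {"x": 0, "y": 0, "z": 0.77, "spin": 0, "claw": -1},
    {"x": 0, "y": 0, "z": 0.9, "spin": 0, "claw": -1},
  ],
)

```text
t: 7.95
eef_pos: [580.8, -281.4, 67.1]
tool_rot: [-2.128, -2.306, 0.001]
ft_force: [0.7, -0.2, -1.2]
grip_width: 21.8
```

Emit:
apply_moves(
  motion=[
    {"x": 0, "y": 0, "z": 0.08, "spin": 0, "claw": -1},
    {"x": 0, "y": 0, "z": 0.18, "spin": 0, "claw": -1},
    {"x": 0, "y": 0, "z": 0.26, "spin": 0, "claw": -1},
    {"x": 0, "y": 0, "z": 0.32, "spin": 0, "claw": -1},
    {"x": 0, "y": 0, "z": 0.34, "spin": 0, "claw": -1},
  ],
)

```text
t: 8.37
eef_pos: [582.0, -282.6, 35.8]
tool_rot: [-2.13, -2.308, 0.0]
ft_force: [-0.3, 0.0, -1.0]
grip_width: 21.8
```

Emit:
apply_moves(
  motion=[
    {"x": 0, "y": 0, "z": 0, "spin": 0, "claw": -1},
    {"x": 0, "y": 0, "z": 0, "spin": 0, "claw": -1},
    {"x": 0, "y": 0, "z": 0, "spin": 0, "claw": -1},
  ],
)

```text
t: 8.62
eef_pos: [582.7, -283.1, 37.3]
tool_rot: [2.13, 2.307, 0.0]
ft_force: [-0.1, 0.6, -0.4]
grip_width: 21.9
```

```bash
python3 lv.py pics/w6.png
```

```text
8.6167 [ 582.65861366 -283.12637195   37.28715152] [2.12980909e+00 2.30748582e+00 2.25274599e-04] [-0.10500191  0.57921521 -0.42968679] [ 0.06801953  0.06623383 -0.03012143] 21.88943516702615
10575 top z(tool) vs y: [-3.09511134e-04 -3.76986089e+00] far end -116.9771078734916
[7.75683205e-05 1.38446402e-02] world z [np.float64(40.917828171102116), np.float64(40.95596631327816), np.float64(41.018893097359715)]
```

View pics/w6.png

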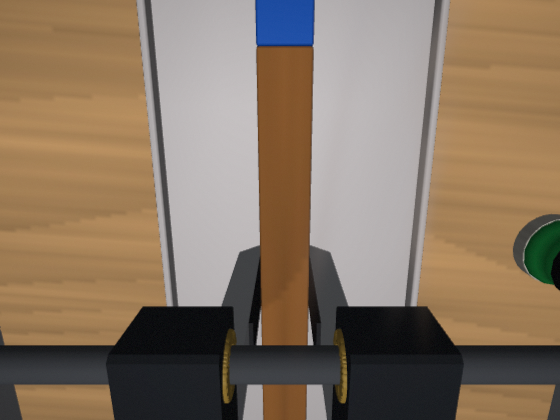

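The bar is centred between the tray walls and level, with about 7 mm to go.

Emit:
apply_moves(
  motion=[
    {"x": 0, "y": 0, "z": 0.015, "spin": 0, "claw": -1},
    {"x": 0, "y": 0, "z": 0.03, "spin": 0, "claw": -1},
    {"x": 0, "y": 0, "z": 0.045, "spin": 0, "claw": -1},
    {"x": 0, "y": 0, "z": 0.05, "spin": 0, "claw": -1},
    {"x": 0, "y": 0, "z": 0.05, "spin": 0, "claw": -1},
  ],
)

```text
t: 9.08
eef_pos: [582.0, -282.7, 31.2]
tool_rot: [-2.13, -2.308, 0.0]
ft_force: [0.2, 0.5, -0.2]
grip_width: 21.8
```

Emit:
apply_moves(
  motion=[
    {"x": 0, "y": 0, "z": 0.005, "spin": 0, "claw": -1},
    {"x": 0, "y": 0, "z": 0.01, "spin": 0, "claw": -1},
    {"x": 0, "y": 0, "z": 0.01, "spin": 0, "claw": -1},
    {"x": 0, "y": 0, "z": 0.01, "spin": 0, "claw": -1},
  ],
)

```text
t: 9.42
eef_pos: [582.2, -282.8, 30.4]
tool_rot: [2.131, 2.309, -0.0]
ft_force: [0.7, -0.2, 0.1]
grip_width: 21.7
```

Emit:
apply_moves(
  motion=[
    {"x": 0, "y": 0, "z": 0.005, "spin": 0, "claw": -1},
    {"x": 0, "y": 0, "z": 0.01, "spin": 0, "claw": -1},
    {"x": 0, "y": 0, "z": 0.01, "spin": 0, "claw": -1},
    {"x": 0, "y": 0, "z": 0.01, "spin": 0, "claw": -1},
  ],
)

```text
t: 9.75
eef_pos: [582.2, -282.8, 29.4]
tool_rot: [-2.131, -2.309, -0.0]
ft_force: [0.5, -0.3, -1.3]
grip_width: 21.7
```

```bash
python3 lv.py pics/w7.png
```

```text
9.75 [ 582.17615885 -282.76624039   29.44793699] [-2.13077314e+00 -2.30852929e+00 -2.06126186e-05] [ 0.49365958 -0.3248906  -1.25990202] [0.02416727 0.00699818 0.02079097] 21.73947436531192
10582 top z(tool) vs y: [-7.32194869e-04 -3.79688983e+00] far end -117.2048344052815
[-0.00030501 -0.0308111 ] world z [np.float64(33.173090019496776), np.float64(33.18187270271721), np.float64(33.19195032021403)]
```

No contact yet, so I'll use half-millimetre steps.

Emit:
apply_moves(
  motion=[
    {"x": 0, "y": 0, "z": 0.003, "spin": 0, "claw": -1},
    {"x": 0, "y": 0, "z": 0.005, "spin": 0, "claw": -1},
    {"x": 0, "y": 0, "z": 0.005, "spin": 0, "claw": -1},
    {"x": 0, "y": 0, "z": 0.005, "spin": 0, "claw": -1},
  ],
)

```text
t: 10.13
eef_pos: [582.2, -282.8, 29.4]
tool_rot: [-2.131, -2.308, 0.0]
ft_force: [-3.6, 1.4, 4.6]
grip_width: 21.9
```

Emit:
apply_moves(
  motion=[
    {"x": 0, "y": 0, "z": 0.003, "spin": 0, "claw": -1},
    {"x": 0, "y": 0, "z": 0.005, "spin": 0, "claw": -1},
    {"x": 0, "y": 0, "z": 0.005, "spin": 0, "claw": -1},
    {"x": 0, "y": 0, "z": 0.005, "spin": 0, "claw": -1},
  ],
)

```text
t: 10.47
eef_pos: [582.2, -282.7, 29.4]
tool_rot: [-2.13, -2.308, 0.0]
ft_force: [-4.5, 2.5, 7.2]
grip_width: 21.8
```

Touchdown: force z rose to 7 N and z is steady at 29.4. I'll relax the push by 1 mm and open partway to 50 mm so the fingers stay clear of the tray walls.

Emit:
apply_moves(
  motion=[
    {"x": 0, "y": 0, "z": -0.005, "spin": 0, "claw": -1},
    {"x": 0, "y": 0, "z": -0.008, "spin": 0, "claw": -1},
    {"x": 0, "y": 0, "z": -0.008, "spin": 0, "claw": 0.05},
    {"x": 0, "y": 0, "z": -0.008, "spin": 0, "claw": 0.05},
    {"x": 0, "y": 0, "z": -0.008, "spin": 0, "claw": 0.05},
  ],
)

```text
t: 10.88
eef_pos: [582.5, -283.2, 29.3]
tool_rot: [2.13, 2.308, -0.0]
ft_force: [0.6, -1.7, 1.4]
grip_width: 38.1
```

Emit:
apply_moves(
  motion=[
    {"x": 0, "y": 0, "z": 0, "spin": 0, "claw": 0.05},
    {"x": 0, "y": 0, "z": 0, "spin": 0, "claw": 0.05},
    {"x": 0, "y": 0, "z": 0, "spin": 0, "claw": 0.05},
    {"x": 0, "y": 0, "z": 0, "spin": 0, "claw": 0.05},
    {"x": 0, "y": 0, "z": 0, "spin": 0, "claw": 0.05},
  ],
)

```text
t: 11.3
eef_pos: [582.3, -282.9, 29.3]
tool_rot: [2.13, 2.308, 0.0]
ft_force: [0.6, -1.1, 1.4]
grip_width: 49.5
```

Emit:
apply_moves(
  motion=[
    {"x": 0, "y": 0, "z": -0.1, "spin": 0, "claw": 0.05},
    {"x": 0, "y": 0, "z": -0.3, "spin": 0, "claw": 0.05},
    {"x": 0, "y": 0, "z": -0.6, "spin": 0, "claw": 0.05},
    {"x": 0, "y": 0, "z": -0.9, "spin": 0, "claw": 0.05},
    {"x": 0, "y": 0, "z": -1, "spin": 0, "claw": 0.05},
  ],
)

```text
t: 11.72
eef_pos: [584.1, -283.9, 134.6]
tool_rot: [2.126, 2.304, 0.002]
ft_force: [1.1, -0.6, 1.7]
grip_width: 49.2
```

Emit:
apply_moves(
  motion=[
    {"x": 0, "y": 0, "z": -0.3, "spin": 0, "claw": 0.05},
    {"x": 0, "y": 0, "z": -0.6, "spin": 0, "claw": 0.05},
    {"x": 0, "y": 0, "z": -0.9, "spin": 0, "claw": 0.05},
    {"x": 0, "y": 0, "z": -1, "spin": 0, "claw": 0.05},
    {"x": 0, "y": 0, "z": -1, "spin": 0, "claw": 0.05},
  ],
)

```text
t: 12.13
eef_pos: [583.4, -283.5, 232.3]
tool_rot: [2.127, 2.305, 0.001]
ft_force: [1.0, 0.7, -0.3]
grip_width: 49.3
```

```bash
python3 - <<'E'
from h import *
s=env.sense();p,d=env.grab_frame("wrist");cv2.imwrite("pics/w8.png",p[...,::-1]);print(s["eef_pos"])
T,W=wcloud(d,s)
m=((d>0)&(W[...,2]>26)&(W[...,2]<42)&(abs(W[...,0]-582)<150)&(abs(W[...,1]+281)<60)).astype(np.uint8)
k,l,st,ce=cv2.connectedComponentsWithStats(m);i=1+np.argmax(st[1:,4]);P=W[l==i]
print(len(P),np.percentile(P[:,2],[2,50,98]),cv2.minAreaRect(P[:,:2].astype(np.float32)))
p,d=env.grab_frame("scene");cv2.imwrite("pics/s3.png",p[...,::-1])
E
```

```text
[ 583.397868   -283.49906842  232.32960048]
5306 [31.65476498 33.18158237 34.73661182] ((580.2249145507812, -282.905517578125), (239.156005859375, 22.006725311279297), 4.489650249481201)
```

View pics/w8.png

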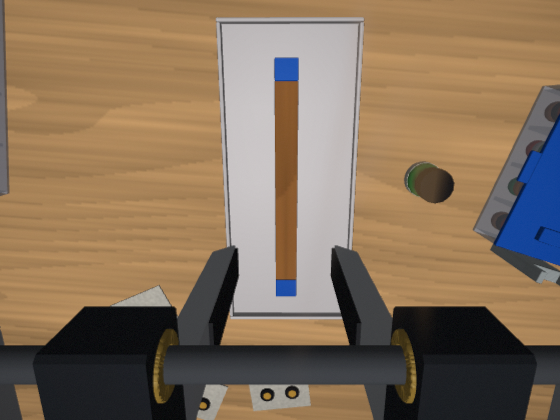

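View pics/s3.png

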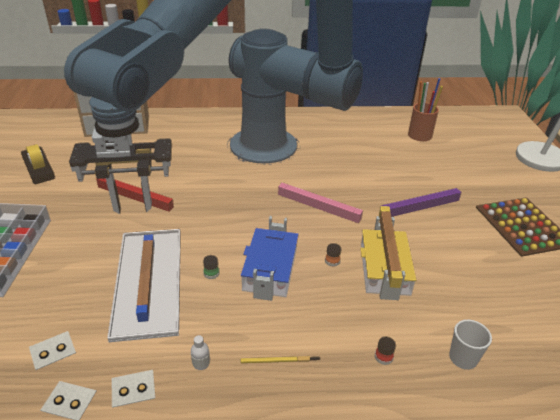

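The bar lies upright and flat in the tray (wrist view columns 275–298, rows 58–296). Its top is at ~33–34 mm, and the gripper is clear above. The yellow bar is untouched at (391,250) in the scene view. I'll let the arm settle, then hand in.

Emit:
apply_moves(
  motion=[
    {"x": 0, "y": 0, "z": 0, "spin": 0, "claw": 0.05},
    {"x": 0, "y": 0, "z": 0, "spin": 0, "claw": 0.05},
    {"x": 0, "y": 0, "z": 0, "spin": 0, "claw": 0.05},
  ],
)

```text
t: 12.48
eef_pos: [581.5, -282.3, 227.1]
tool_rot: [-2.128, -2.306, 0.001]
ft_force: [-0.5, 0.4, -0.1]
grip_width: 49.0
```

```bash
python3 -c "
from workcell import env
print(env.sense()['qd']);print(env.sign_off())"
```

```text
[-0.00112736 -0.00761583 -0.01180768 -0.00238584  0.0016549   0.00035019]
the job is handed in; nothing more can be done
None
```

The blue-ended bar is out of its brackets and lying flat in the white tray, and I handed the job in at about 12.5 s of the 45 s allowed. I gripped it at mid-length, lifted it straight up and carried it over the tray. I lowered it until it touched the floor (about 7 N), then opened partway and drew the gripper clear.

- **Lift:** the wrist camera showed the bar level 10 mm up and again once clear of the brackets, with a slope below 0.001.
- **Placing:** the bar's centre measured (580, -283) mm at 4.5°, against the tray's (582.5, -281.4) mm at 4.5°, so it is well inside the walls.
- **Other things:** the yellow bar was still in its brackets in the last scene picture, and nothing else looked moved.
- **Small disagreement:** the bar's top read 33.2 mm where 34 mm was expected. The wrist camera also read about 1 mm low on the seated bar, so I put this down to calibration.

No check failed.

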